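# Load two vial cartons on the analyser's feed ramp

### The arm

A 6-joint arm with a two-finger parallel gripper is mounted at the origin on the work surface. World frame = base frame: x ahead of the robot, y to its left, z up, the work surface at z = 0. Lengths are in m, angles in degrees, forces in N, time in s.
With the tool pointing down it reaches from about 0.35 to 0.725 m from the base axis. Payload 6 kg.
Tool frame: the origin (TCP) lies midway between the tips of the shut fingers; the grasp point (between the pads) lies 19 mm behind it (ctrl.pinch_z is the z of the grasp point in the tool frame, in m); z points along the fingers, y is the direction in which the jaws open and shut (so a half turn about z gives the same grasp; the last joint's range is limited). The gripper opens to 85 mm and grips with 20 to 120 N. Pads are 22 mm wide; open, the fingers measure 114 mm over their backs; the gripper's body (76 mm by 85 mm) begins 54 mm behind the grasp point. The pads swing forward as they close: fully open they stand 13 mm farther back than shut.
Start: joints at [84.093, 2.303, 4.859, 0, -92.561, -19.12], TCP at [0.254, 0.544, 0.231] pointing down, gripper open.
Joint ranges: [-146.85, 146.85], [-73.84, 115.35], [-62.03, 85.46], [-188.31, 113.3], [-161.28, -10.13], [-171.36, 171.36]. Speed limits (degrees/s): [147.25, 147.25, 172.46, 180, 180, 180].

### API

Orientations are given as [roll, pitch, yaw] about the fixed x, y, z axes, in that order (R = Rz(yaw) Ry(pitch) Rx(roll)).
In Python, from cell import ctrl gives the robot as it stands.
- The arm moves only by the tool arm_command, never from a script. Its argument "deltas" is text: rows parted by semicolons, each of 6 numbers parted by spaces: the shift along the tool's x, y, z in mm, then the turn, a rotation vector about the tool's x, y, z in rad. In form: dx dy dz rx ry rz; .... A call has 1 to 8 rows; each row is the pose to reach, as a shift and turn from the pose commanded when the call began, along the tool's axes at that moment; what a row does not reach only later rows make up. A row lasts 1/12 s, in which the tool goes at most 41.7 mm and 7.16 degrees, less where a joint would pass 70% of its speed; a pose out of reach is approached as far as the arm can. A call with a gripper value outside its range is refused whole. "jaw" is the closure in counts, from 0 (fully open) to 255 (shut), set as the call begins (left out, the last holds). The fingers move at their own pace and stop on an object; "squeeze" is the grip in N (left out, the last holds). Time passes only in rows, so rows that repeat a pose let the fingers close. It gives the time, the measured TCP pose, the force and the opening at its end, in the units of the state.
- ctrl.get_state(): the state, without advancing time (a new reading comes with each control period).
- ctrl.snapshot(name): name is "side" or "top"; returns a dict with "frame" (480x640x3 uint8, red, green, blue), "camera_matrix" (3x3 intrinsics, pixels), "world_from_camera" (4x4, takes a point from camera to world coordinates). Camera axes: x right, y down, z forward; pixel columns grow to the right and rows downward; lengths in m; the calibration is good to about 2 mm. A picture is of the moment at which its call begins. There is no depth.
- ctrl.job_done(): hands the job in, once; it reports no verdict.
The state is a dict: "time_s": time; "qpos": joint angles; "joint_velocities": joint speeds; "joint_efforts": joint torques, N m; "tool_pos": TCP position; "ee_rot": TCP orientation; "wrist_force": force on the tool from outside, world axes, zero at the start; "ft_torque": the same for the moment, N m; "opening": finger opening in m.
Only numpy, scipy, OpenCV 4.12 (cv2) and the standard library are available. Lean on these libraries where they do the work, as an engineer would, in place of code of your own. Each camera call takes 0.05 s, during which the arm holds its last target. There are 200 camera calls.

### The job

Load the aluminium feed ramp: lay the larger flat carton lengthwise on the slope, in the middle of its width, with a short end close up against the backstop at the bottom. Then lay the smaller flat carton flat on top of it, lengthwise and centred too, its short end also close up against the backstop, and let go. Leave the tall carton standing where it is.

Things in the scene. Friction and masses are not known exactly. Their poses are not given: they have to be found in the camera images.
- ramp_corner (a point): Fixed aluminium feed ramp, 120 mm wide, 195 mm long, tilted 15 degrees, no side walls, yaw within 20 degrees; its low end, nearest the robot, has a backstop square to it, 62 mm high. This point: mid-width of the inner corner of ramp face and backstop, 35 mm above the bench. x runs up the slope away from the backstop, y along the backstop, z square to the ramp, up. Friction holds a carton on it.
- large_carton: The larger flat plain cardboard carton, closed, with white tape along its lid: 120 mm long (its x), 60 mm wide (its y), 40 mm high (its z), about 0.35 kg. Origin: centre of its underside. Starts flat on the bench.
- small_carton: The smaller flat plain cardboard carton, closed, with white tape along its lid: 95 mm long (its x), 50 mm wide (its y), 32 mm high (its z), about 0.2 kg. Origin: centre of its underside. Starts flat on the bench.
- tall_carton: A bystander: a tall cardboard carton, 60 x 60 mm and 95 mm high, standing on the bench near the flat ones. Not to be moved. Origin: centre of its underside. (Also standing about, farther out: an amber jar 85 mm high and a white vial rack 60 mm high.)
Mind the look-alikes: they are no part of the job. Leave any pink or red look-alike of the small_carton alone.

How it is judged:
By the outcome, as a careful person would: the job done as asked, in the order asked, and still so for the second after the job is handed in, with the robot touching nothing.
It also fails if it takes over 58 s, if anything falls off the work surface, if the arm or the gripper's body presses on something with over 40 N, if the wrist force passes 120 N, or if a joint passes its speed limit or range.

## Working session

There is one attempt and no reset: what is moved stays moved. The work goes in short steps, Python scripts to look and compute and a tool call to move; the robot and the scene stay as the last step left them, time stands still between calls to the robot, and variables do not carry over. Pictures are saved under pics/ and viewed, about 8 in all and at most 12, crops included, and the job is handed in when it is done.

Besides the shell and the picture viewer there is one more tool, called after "Emit:" in YAML: its name, and indented under it one key for each argument. arm_command: Moves the arm, as the interface text tells. Its arguments: {"type":"object","properties":{"deltas":{"type":"string"},"jaw":{"type":"number"},"squeeze":{"type":"number"}},"required":["deltas"]}

```bash
mkdir -p pics; ls; python3 - <<'E'
from cell import ctrl
import cv2
for n in("top","side"):
    s=ctrl.snapshot(n); cv2.imwrite(f"pics/{n}0.png",s["frame"][:,:,::-1]); print(n,s["camera_matrix"].tolist(),s["world_from_camera"].round(4).tolist())
print(ctrl.get_state(),ctrl.pinch_z)
E
```

```text
pics
top [[504.30351352626263, 0.0, 314.7468691690664], [0.0, 504.30351352626263, 236.97681128600763], [0.0, 0.0, 1.0]] [[-0.0166, -0.9954, 0.0948, 0.3708], [-0.9994, 0.0193, 0.0286, -0.093], [-0.0303, -0.0943, -0.9951, 1.1102], [0.0, 0.0, 0.0, 1.0]]
side [[530.9616331355924, 0.0, 313.0884722674571], [0.0, 530.9616331355924, 250.39821797523442], [0.0, 0.0, 1.0]] [[0.8706, -0.2975, 0.3919, 0.0765], [-0.4921, -0.5238, 0.6954, -0.8383], [-0.0016, -0.7982, -0.6024, 0.7045], [0.0, 0.0, 0.0, 1.0]]
{'time_s': 0.1, 'qpos': array([ 8.40930290e+01,  2.33492334e+00,  4.80775821e+00, -2.23224082e-02,
       -9.25603129e+01, -1.91223346e+01]), 'joint_velocities': array([ 0.1408615 , -0.04054429,  0.19431375,  0.22646088,  0.08098374,
       -0.03887311]), 'joint_efforts': array([-5.54940620e-03, -3.69345725e+01,  3.48285127e+01,  6.95164785e+00,
       -4.48223844e-03,  7.74787935e-06]), 'tool_pos': array([0.2536386 , 0.54343523, 0.23038247]), 'ee_rot': array([ 1.79910043e+02, -7.58546956e-03, -2.50283195e+01]), 'wrist_force': array([-0.53695139,  0.61968422,  1.07587069]), 'ft_torque': array([ 0.01388167, -0.00571735,  0.00044896]), 'opening': 0.0855229404446576} -0.0187
```

View pics/top0.png

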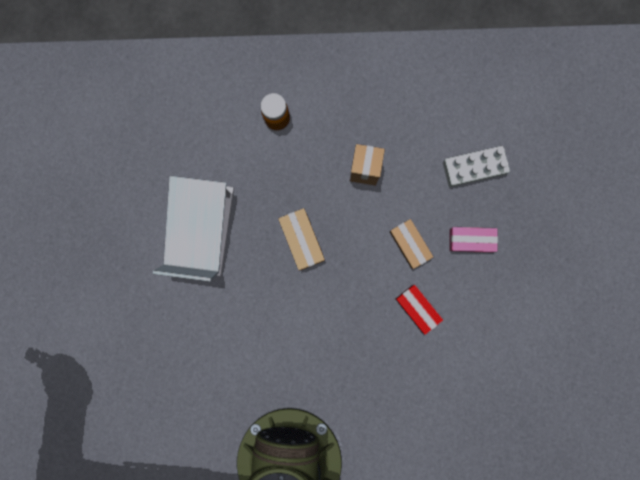

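View pics/side0.png

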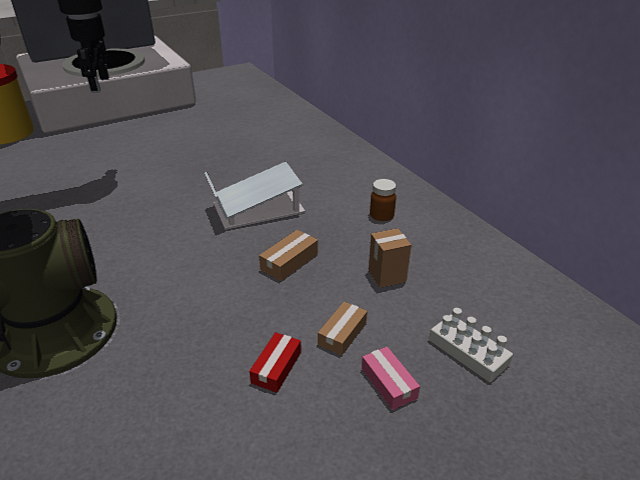

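The top view shows the ramp at about (195,225) and the large brown carton at (302,240), with the tall carton at (367,165). There are three candidates for small_carton: brown (411,244), pink (474,240) and red (420,310). The brown one fits, since it is plain cardboard with white tape. I'll confirm it in a crop and measure.

```bash
cat > h.py <<'E'
import numpy as np, cv2
def cast(s,uv,z):
    K=s["camera_matrix"];T=s["world_from_camera"];uv=np.atleast_2d(uv).astype(float)
    d=np.c_[uv,np.ones(len(uv))]@np.linalg.inv(K).T@T[:3,:3].T
    return T[:3,3]+d*((np.asarray(z)-T[2,3])/d[:,2])[:,None]
def proj(s,P):
    T=s["world_from_camera"];c=(np.atleast_2d(P)-T[:3,3])@T[:3,:3]
    p=c@s["camera_matrix"].T;return p[:,:2]/p[:,2:]
def tri(s1,p1,s2,p2):
    P=[s["camera_matrix"]@np.linalg.inv(s["world_from_camera"])[:3] for s in(s1,s2)]
    X=cv2.triangulatePoints(P[0],P[1],np.array(p1,float).reshape(2,1),np.array(p2,float).reshape(2,1));return (X[:3]/X[3]).ravel()
E
cat > m.py <<'E'
from h import *
from cell import ctrl
t=ctrl.snapshot("top");s=ctrl.snapshot("side")
f=t["frame"];hsv=cv2.cvtColor(f,cv2.COLOR_RGB2HSV)
m=cv2.inRange(hsv,(8,60,130),(25,255,255))
m=cv2.morphologyEx(m,cv2.MORPH_CLOSE,np.ones((13,13)))
for c in cv2.findContours(m,0,1)[0]:
    if cv2.contourArea(c)<300: continue
    r=cv2.minAreaRect(c);b=cv2.boxPoints(r)
    for z in(.032,.04):
        w=cast(t,b,z);e=[w[1]-w[0],w[2]-w[1]];L=[np.linalg.norm(x) for x in e];a=e[int(np.argmax(L))]
        print(np.round(r[0]),"z",z,"centre",w.mean(0).round(4),"size",np.round(L,4),"yaw",round(float(np.degrees(np.arctan2(a[1],a[0]))%180),1))
A=cv2.resize(f[160:290,145:245],None,fx=4.5,fy=4.5,interpolation=2)
B=cv2.resize(s["frame"][155:240,195:315],None,fx=2.9,fy=2.9,interpolation=2)
C=cv2.resize(f[200:340,385:505],None,fx=2,fy=2,interpolation=2)
o=np.zeros((600,800,3),np.uint8);o[:585,:450]=A;o[:B.shape[0],452:452+B.shape[1]]=B[:,:348];o[280:560,452:692]=C
cv2.imwrite("pics/c1.png",o[:,:,::-1])
E
python3 m.py
```

```text
[412. 243.] z 0.032 centre [ 0.4564 -0.2684  0.032 ] size [0.0491 0.0943] yaw 28.9
[412. 243.] z 0.04 centre [ 0.4558 -0.2671  0.04  ] size [0.0487 0.0936] yaw 28.9
[301. 239.] z 0.032 centre [ 0.4706 -0.0323  0.032 ] size [0.0598 0.1193] yaw 20.7
[301. 239.] z 0.04 centre [ 0.4699 -0.0327  0.04  ] size [0.0594 0.1184] yaw 20.7
[367. 160.] z 0.032 centre [ 0.6396 -0.1793  0.032 ] size [0.0627 0.0632] yaw 78.9
[367. 160.] z 0.04 centre [ 0.6376 -0.1787  0.04  ] size [0.0622 0.0628] yaw 78.9
```

View pics/c1.png

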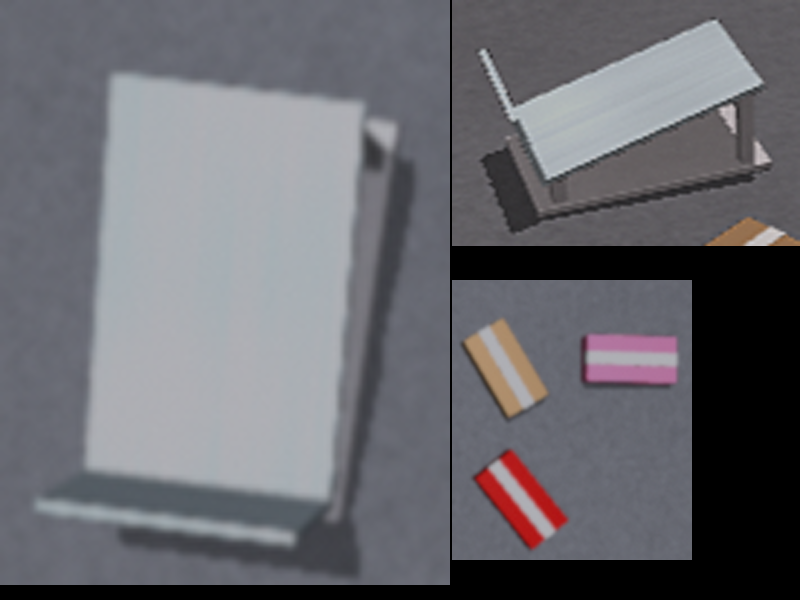

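The crop confirms that the small carton is the plain brown one; the look-alikes are pink and red. In the crop, the ramp face corners are at (110,74), (362,102), (329,500) and (86,470).

```bash
cat > g.py <<'E'
import sys; from h import *
from scipy.spatial.transform import Rotation as R
def pose(st): return st["tool_pos"],R.from_euler("xyz",st["ee_rot"],degrees=True)
def delta(st,p,rot):
    p0,r0=pose(st); return (r0.inv().apply(np.array(p)-p0)*1000).round(1),(r0.inv()*rot).as_rotvec().round(4)
def down(y): return R.from_euler("xyz",[180,0,y],degrees=True)
E
python3 - <<'E'
from g import *
from cell import ctrl
t=ctrl.snapshot("top");s=ctrl.snapshot("side")
px=(np.array([(110,74),(362,102),(329,500),(86,470)])+.5)/4.5-.5+[145,160]
zt=.035+.195*np.sin(np.radians(15))
w=cast(t,px,[zt,zt,.035,.035]);print(w.round(4))
x=(w[0]+w[1]-w[2]-w[3])/2;print("len",np.linalg.norm(x),"w",np.linalg.norm(w[0]-w[1]),np.linalg.norm(w[2]-w[3]),"yaw mid",np.degrees(np.arctan2(x[1],x[0])))
for a,b in((3,0),(2,1)): print(np.degrees(np.arctan2(*(w[b]-w[a])[[1,0]])))
for a,b in((1,0),(2,3)): print(np.degrees(np.arctan2(*(w[b]-w[a])[[1,0]]))-90)
print("corner mid",(w[2]+w[3])/2)
# check in side: corners crop B: near-low(545,180) top far(715,20) top near(762,85) 
print(((proj(s,w)-[195,155]+.5)*2.9+[451.5,-.5]).round())
print(delta(ctrl.get_state(),[.470,-.0325,.12],down(20.7)))
E
```

```text
[[0.6018 0.238  0.0855]
 [0.586  0.1206 0.0855]
 [0.4047 0.1469 0.035 ]
 [0.421  0.2638 0.035 ]]
len 0.18976354387962618 w 0.11845204484602867 0.11804774694227523 yaw mid -8.177585221014587
-8.114726659594966
-8.240246196040841
-7.684753019304964
-7.962597548761508
corner mid [0.41284847 0.20536111 0.035     ]
[[713.  16.]
 [761.  79.]
 [545. 177.]
 [511. 106.]]
(array([439.7, 430.4, 111.2]), array([ 6.000e-04,  2.000e-04, -7.981e-01]))
```

Emit:
arm_command:
  deltas: "440 430 111 0 0 -0.798; 440 430 111 0 0 -0.798; 440 430 111 0 0 -0.798; 440 430 111 0 0 -0.798; 440 430 111 0 0 -0.798; 440 430 111 0 0 -0.798; 440 430 111 0 0 -0.798; 440 430 111 0 0 -0.798"
  jaw: 0
  squeeze: 40

```text
time_s: 0.97
tool_pos: [0.3692, 0.2358, 0.1722]
ee_rot: [-180.0, -0.0, 20.9]
wrist_force: [1.4, 0.0, 0.6]
opening: 0.0851
```

```bash
python3 - <<'E'
from g import *
from cell import ctrl
s=ctrl.get_state();print(s["time_s"],s["tool_pos"],s["ee_rot"],s["qpos"])
print(delta(s,[.470,-.0325,.08],down(20.7)))
E
```

```text
0.9667 [0.36919112 0.23583499 0.17219737] [-1.79968451e+02 -4.30293339e-02  2.09145829e+01] [ 5.92217811e+01 -2.36127884e+01 -2.37506835e+01  1.91613365e-03
 -8.98087831e+01  5.16928082e+01]
(array([ -1.7, 286.7,  92. ]), array([-0.0006, -0.0007,  0.0037]))
```

Emit:
arm_command:
  deltas: "-1.7 286.7 72 0 0 0; -1.7 286.7 72 0 0 0; -1.7 286.7 72 0 0 0; -1.7 286.7 72 0 0 0; -1.7 286.7 72 0 0 0; -1.7 286.7 72 0 0 0; -1.7 286.7 72 0 0 0; -1.7 286.7 72 0 0 0"

```text
time_s: 1.63
tool_pos: [0.4684, -0.0364, 0.0981]
ee_rot: [180.0, 0.2, 20.4]
wrist_force: [-0.1, 0.6, -0.7]
opening: 0.0854
```

```bash
python3 - <<'E'
from g import *
from cell import ctrl
t=ctrl.snapshot("top");sd=ctrl.snapshot("side")
s=ctrl.get_state();print(s["time_s"],s["tool_pos"],s["ee_rot"],s["joint_velocities"].round(1))
print(delta(s,[.470,-.0325,.006],down(20.7)))
A=cv2.resize(sd["frame"][150:290,220:360],None,fx=4,fy=4);B=np.zeros((560,20,3),np.uint8)
cv2.imwrite("pics/a1.png",A[:,:,::-1])
E
```

```text
1.7333 [ 0.46844549 -0.03298714  0.09949174] [-1.79996483e+02  1.10809982e-01  2.04563469e+01] [ 3.7 -1.8  0.3  0.1 -0.4 -1.2]
(array([ 1.8,  0.1, 93.5]), array([-0.0001,  0.0019, -0.0043]))
```

View pics/a1.png

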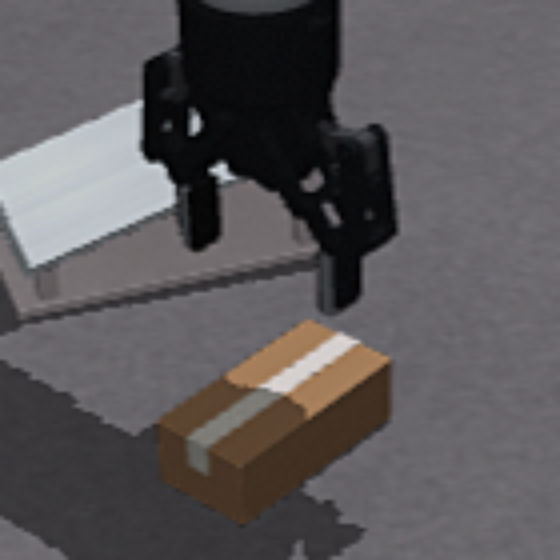

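The open jaws stand over the carton, across its width. Next I go down and grip.

Emit:
arm_command:
  deltas: "2 0 40 0 0 -0.004; 2 0 75 0 0 -0.004; 2 0 93 0 0 -0.004; 2 0 93 0 0 -0.004; 2 0 93 0 0 -0.004; 2 0 93 0 0 -0.004"

```text
time_s: 2.23
tool_pos: [0.472, -0.0295, 0.0097]
ee_rot: [179.9, -0.2, 21.0]
wrist_force: [0.5, 0.0, 1.0]
opening: 0.0852
```

Emit:
arm_command:
  deltas: "0 0 0 0 0 0; 0 0 0 0 0 0; 0 0 0 0 0 0; 0 0 0 0 0 0; 0 0 0 0 0 0; 0 0 0 0 0 0; 0 0 0 0 0 0; 0 0 0 0 0 0"
  jaw: 255
  squeeze: 40

```text
time_s: 2.9
tool_pos: [0.4722, -0.0303, 0.0097]
ee_rot: [179.9, -0.2, 21.0]
wrist_force: [-0.6, 0.7, 6.1]
opening: 0.0595
```

```bash
cat >> g.py <<'E'
# ramp frame
C=np.array([.4115,.2055,.035]); RR=R.from_euler("xyz",[0,-15,-8],degrees=True)
RT=RR*R.from_euler("x",180,degrees=True)   # tool on the ramp
def rp(x,y,z): return C+RR.apply([x,y,z])
def ramp(st): p,r=pose(st); return (RR.inv().apply(p-C)*1000).round(1),np.degrees((RT.inv()*r).as_rotvec()).round(2),RR.inv().apply(st["wrist_force"]).round(1)
E
python3 - <<'E'
from g import *
from cell import ctrl
s=ctrl.get_state();print(s["time_s"],s["tool_pos"],s["ee_rot"],s["opening"],s["wrist_force"])
print(delta(s,[.47,-.0325,.16],down(20.7)), delta(s,rp(.075,0,.080),RT))
E
```

```text
2.9 [ 0.47217602 -0.03030298  0.00966358] [179.93171008  -0.20674396  20.95110069] 0.05946843959455858 [-0.55096331  0.6924337   6.07121048]
(array([  -2.3,    1.5, -150.3]), array([ 0.0012, -0.0036,  0.0044])) (array([  73.4, -216.7, -122. ]), array([-0.0659,  0.2524,  0.5024]))
```

Emit:
arm_command:
  deltas: "0 0 -20 0 0 0; 0 0 -60 0 0 0; 0 0 -100 0 0 0; 0 0 -140 0 0 0; 0 0 -140 0 0 0; 0 0 -140 0 0 0; 0 0 -140 0 0 0"

```text
time_s: 3.48
tool_pos: [0.4701, -0.0302, 0.1464]
ee_rot: [-179.9, 0.0, 20.9]
wrist_force: [-0.2, 0.1, -4.2]
opening: 0.0595
```

```bash
python3 - <<'E'
from g import *
from cell import ctrl
s=ctrl.get_state();print(s["time_s"],s["tool_pos"],s["ee_rot"],s["opening"],s["wrist_force"])
print(delta(s,rp(.085,0,.080),RT))
E
```

```text
3.4833 [ 0.4701023  -0.03016927  0.14636609] [-1.79921624e+02  4.71336010e-02  2.09165798e+01] 0.05948736741169622 [-0.22034483  0.13569671 -4.20979497]
(array([  83.1, -211.4,   12.3]), array([-0.0672,  0.2574,  0.5016]))
```

Emit:
arm_command:
  deltas: "83 -211 12 -0.067 0.257 0.502; 83 -211 12 -0.067 0.257 0.502; 83 -211 12 -0.067 0.257 0.502; 83 -211 12 -0.067 0.257 0.502; 83 -211 12 -0.067 0.257 0.502; 83 -211 12 -0.067 0.257 0.502; 83 -211 12 -0.067 0.257 0.502; 83 -211 12 -0.067 0.257 0.502"

```text
time_s: 4.15
tool_pos: [0.471, 0.1992, 0.1318]
ee_rot: [179.7, -14.9, -7.7]
wrist_force: [0.1, 0.3, -3.6]
opening: 0.0591
```

```bash
python3 - <<'E'
from g import *
from cell import ctrl
t=ctrl.snapshot("top");sd=ctrl.snapshot("side")
s=ctrl.get_state();print(s["time_s"],ramp(s),s["qpos"].round(1),s["joint_velocities"].round(1),s["opening"])
print(delta(s,rp(.070,0,.025),RT))
A=cv2.resize(sd["frame"][120:250,180:320],None,fx=3,fy=3);B=cv2.resize(t["frame"][150:295,130:250],None,fx=3,fy=3)
o=np.zeros((435,780,3),np.uint8);o[:390,:420]=A;o[:,420:]=B
cv2.imwrite("pics/a2.png",o[:,:,::-1])
E
```

```text
4.25 (array([83.9, -0.6, 78.5]), array([-0.22, -0.12, -0.18]), array([-0.8, -0.4, -3. ])) [ 54.6 -23.2 -33.6  13.9 -73.2  24.3] [-2.2 -1.   0.4  0.1 -0.3  0.4] 0.0592626904208533
(array([-13.8,  -0.9,  53.6]), array([0.0039, 0.0022, 0.0031]))
```

View pics/a2.png

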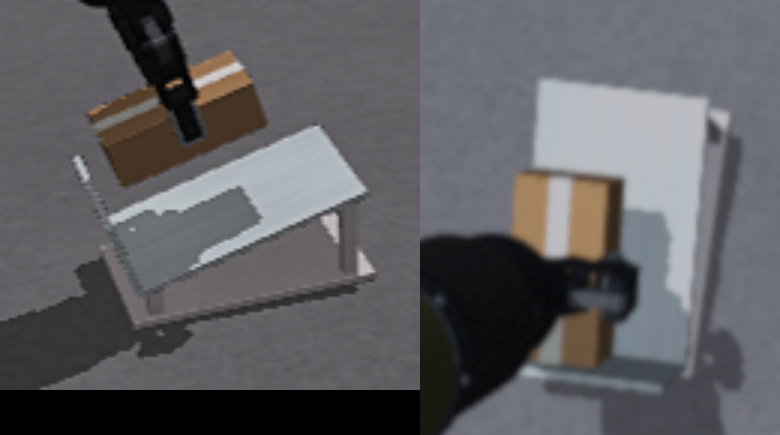

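The carton is held parallel to the slope, lengthwise. In the top view it looks shifted left because it is higher than the ramp. I'll lower it until it nearly touches.

Emit:
arm_command:
  deltas: "-5 -0.6 25 0.004 0.002 0.003; -13 -0.6 45 0.004 0.002 0.003; -13 -0.6 58 0.004 0.002 0.003; -13 -0.6 62 0.004 0.002 0.003; -13 -0.6 62 0.004 0.002 0.003; -13 -0.6 62 0.004 0.002 0.003"

```text
time_s: 4.75
tool_pos: [0.4768, 0.1956, 0.0726]
ee_rot: [-179.8, -15.2, -8.2]
wrist_force: [0.1, 0.1, -1.8]
opening: 0.0592
```

```bash
python3 - <<'E'
from g import *
from cell import ctrl
s=ctrl.get_state();print(s["time_s"],ramp(s),s["opening"])
E
```

```text
4.75 (array([73.5, -0.7, 19.2]), array([0.16, 0.19, 0.22]), array([-0.4,  0.1, -1.7])) 0.059161680422024035
```

Emit:
arm_command:
  deltas: "-5 0.5 5 0 0 0; -6 0.5 6 0 0 0; -7 0.5 6 0 0 0; -7 0.5 6 0 0 0"

```text
time_s: 5.08
tool_pos: [0.4711, 0.1967, 0.0646]
ee_rot: [-179.8, -15.2, -8.2]
wrist_force: [0.2, 0.4, -3.1]
opening: 0.0595
```

```bash
python3 - <<'E'
from g import *
from cell import ctrl
s=ctrl.get_state();print(s["time_s"],ramp(s),s["opening"])
E
```

```text
5.0833 (array([65.8, -0.4, 13.1]), array([0.21, 0.18, 0.16]), array([-0.7,  0.4, -3. ])) 0.05948605021759167
```

Emit:
arm_command:
  deltas: "-1 0 0 0 0 0; -2 0 0 0 0 0; -2 0 0 0 0 0; -2 0 0 0 0 0"

```text
time_s: 5.42
tool_pos: [0.47, 0.197, 0.0648]
ee_rot: [-179.7, -15.3, -8.2]
wrist_force: [4.7, -1.4, -2.5]
opening: 0.0591
```

```bash
python3 - <<'E'
from g import *
from cell import ctrl
s=ctrl.get_state();print(s["time_s"],ramp(s),s["opening"])
E
```

```text
5.4167 (array([64.8, -0.3, 13.5]), array([0.23, 0.28, 0.17]), array([ 4.1, -0.8, -3.6])) 0.059082992396709576
```

The carton has touched the backstop, with about 5 N on it. Now I lower it onto the slope.

Emit:
arm_command:
  deltas: "0.5 0 1.5 0 0 0; 0.5 0 2.5 0 0 0; 0.5 0 3.5 0 0 0; 0.5 0 3.5 0 0 0"

```text
time_s: 5.75
tool_pos: [0.471, 0.1969, 0.061]
ee_rot: [-179.7, -15.2, -8.2]
wrist_force: [3.5, 0.4, -0.5]
opening: 0.0591
```

```bash
python3 - <<'E'
from g import *
from cell import ctrl
s=ctrl.get_state();print(s["time_s"],ramp(s),s["opening"])
E
```

```text
5.75 (array([64.8, -0.3,  9.5]), array([0.22, 0.21, 0.18]), array([ 3.2,  0.9, -1.4])) 0.05912953184720469
```

Emit:
arm_command:
  deltas: "0 0 1 0 0 0; 0 0 2 0 0 0; 0 0 2 0 0 0"

```text
time_s: 6.0
tool_pos: [0.4712, 0.1969, 0.0607]
ee_rot: [-179.8, -15.2, -8.2]
wrist_force: [-11.8, -0.4, 12.2]
opening: 0.0593
```

```bash
python3 - <<'E'
from g import *
from cell import ctrl
s=ctrl.get_state();print(s["time_s"],ramp(s),s["opening"])
E
```

```text
6.0 (array([64.9, -0.2,  9.2]), array([0.18, 0.2 , 0.17]), array([-8.1, -2. , 14.8])) 0.05933742800211623
```

The carton is on the slope. I let go and retreat square to the ramp.

Emit:
arm_command:
  deltas: "0 0 -1 0 0 0; 0 0 -1 0 0 0; 0 0 -1 0 0 0; 0 0 -1 0 0 0; 0 0 -1 0 0 0; 0 0 -1 0 0 0; 0 0 -1 0 0 0"
  jaw: 0

```text
time_s: 6.58
tool_pos: [0.4709, 0.1965, 0.0595]
ee_rot: [-179.8, -15.2, -8.2]
wrist_force: [-0.1, -0.5, -0.1]
opening: 0.0854
```

Emit:
arm_command:
  deltas: "0 0 -30 0 0 0; 0 0 -70 0 0 0; 0 0 -110 0 0 0; 0 0 -110 0 0 0; 0 0 -110 0 0 0; 0 0 -110 0 0 0"

```text
time_s: 7.08
tool_pos: [0.4423, 0.2004, 0.1656]
ee_rot: [-179.7, -15.2, -8.2]
wrist_force: [-0.1, -0.7, -0.7]
opening: 0.0853
```

```bash
python3 - <<'E'
from g import *
from cell import ctrl
s=ctrl.get_state();print(s["time_s"],ramp(s),s["opening"],s["tool_pos"],s["qpos"].round(1))
print(delta(s,[.4565,-.2685,.13],down(28.9)))
E
```

```text
7.0833 (array([ 63.9,  -0.8, 118.1]), array([0.22, 0.15, 0.17]), array([-0.2, -0.7, -0.6])) 0.08532365976999677 [0.44226236 0.20039874 0.16560075] [ 58.6 -28.2 -33.8  14.1 -78.4  21.1]
(array([ 68.7, 462.4,  53.3]), array([ 0.0811, -0.2566, -0.6427]))
```

Emit:
arm_command:
  deltas: "69 462 53 0.081 -0.257 -0.643; 69 462 53 0.081 -0.257 -0.643; 69 462 53 0.081 -0.257 -0.643; 69 462 53 0.081 -0.257 -0.643; 69 462 53 0.081 -0.257 -0.643; 69 462 53 0.081 -0.257 -0.643; 69 462 53 0.081 -0.257 -0.643; 69 462 53 0.081 -0.257 -0.643"

```text
time_s: 7.75
tool_pos: [0.4517, -0.0671, 0.1442]
ee_rot: [-179.9, 0.2, 29.2]
wrist_force: [0.9, 1.1, -0.2]
opening: 0.0856
```

Emit:
arm_command:
  deltas: "0 0 0 0 0 0; 0 0 0 0 0 0"

```text
time_s: 7.92
tool_pos: [0.4512, -0.0682, 0.1438]
ee_rot: [-180.0, 0.2, 28.6]
wrist_force: [-0.7, 0.5, 0.9]
opening: 0.0853
```

```bash
python3 - <<'E'
from g import *
from cell import ctrl
t=ctrl.snapshot("top");sd=ctrl.snapshot("side")
s=ctrl.get_state();print(s["time_s"],s["tool_pos"],s["ee_rot"],s["qpos"].round(1))
print(delta(s,[.4565,-.2685,.10],down(28.9)))
# expected top-face corners of large carton, seated & centred
Z=lambda L,W,z0:[rp(x,y,z0) for x,y in((0,-W/2),(0,W/2),(L,W/2),(L,-W/2))]
f=t["frame"];hsv=cv2.cvtColor(f,cv2.COLOR_RGB2HSV);m=cv2.inRange(hsv,(8,60,130),(25,255,255));m[:,260:]=0
m=cv2.morphologyEx(m,cv2.MORPH_CLOSE,np.ones((13,13)));c=max(cv2.findContours(m,0,1)[0],key=cv2.contourArea)
print(cv2.boxPoints(cv2.minAreaRect(c)).round(1).tolist(),"expected",proj(t,Z(.12,.06,.04)).round(1).tolist())
A=cv2.resize(sd["frame"][140:250,180:320],None,fx=3,fy=3);B=cv2.resize(f[150:295,130:250],None,fx=3,fy=3)
o=np.zeros((435,780,3),np.uint8);o[:330,:420]=A;o[:,420:]=B
cv2.imwrite("pics/a3.png",o[:,:,::-1])
E
```

```text
8.0167 [ 0.45158557 -0.06584908  0.14473646] [1.79998243e+02 1.33520888e-01 2.88389132e+01] [ 17.2 -20.1 -24.1   0.  -86.2 101.6]
(array([-93.3, 179.9,  45. ]), array([ 0.    ,  0.0023, -0.0011]))
[[173.0, 213.6999969482422], [195.1999969482422, 208.39999389648438], [197.1999969482422, 216.6999969482422], [175.0, 222.0]] expected [[199.0, 274.1], [170.5, 270.6], [174.2, 213.4], [203.2, 216.9]]
```

View pics/a3.png

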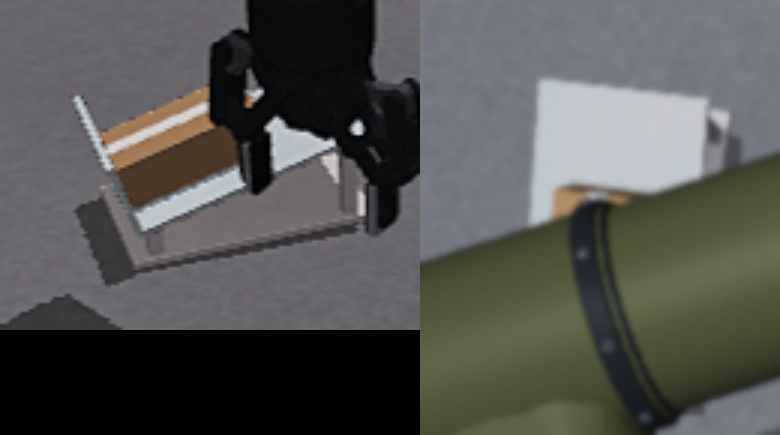

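The large carton lies against the backstop in the side view; the arm hides it from above. I go on to the small one.

Emit:
arm_command:
  deltas: "-93 180 45 0 0.002 0; -93 180 45 0 0.002 0; -93 180 45 0 0.002 0; -93 180 45 0 0.002 0; -93 180 45 0 0.002 0; -93 180 45 0 0.002 0; -93 180 45 0 0.002 0; -93 180 45 0 0.002 0"

```text
time_s: 8.68
tool_pos: [0.458, -0.2672, 0.1008]
ee_rot: [180.0, -0.1, 29.0]
wrist_force: [-0.6, 0.8, 0.8]
opening: 0.0855
```

```bash
python3 - <<'E'
from g import *
from cell import ctrl
t=ctrl.snapshot("top");sd=ctrl.snapshot("side")
s=ctrl.get_state();print(s["time_s"],s["tool_pos"],s["ee_rot"],s["qpos"].round(1))
print(delta(s,[.4565,-.2685,.004],down(28.9)))
Z=lambda L,W,z0:[rp(x,y,z0) for x,y in((0,-W/2),(0,W/2),(L,W/2),(L,-W/2))]
f=t["frame"];hsv=cv2.cvtColor(f,cv2.COLOR_RGB2HSV);m=cv2.inRange(hsv,(8,60,130),(25,255,255));m[:,260:]=0
m=cv2.morphologyEx(m,cv2.MORPH_CLOSE,np.ones((13,13)));c=max(cv2.findContours(m,0,1)[0],key=cv2.contourArea)
b=cv2.boxPoints(cv2.minAreaRect(c))
print(b.round(1).tolist(),"expected",proj(t,Z(.12,.06,.04)).round(1).tolist())
A=cv2.resize(sd["frame"][240:370,300:440],None,fx=3,fy=3);B=cv2.resize(f[150:295,130:250],None,fx=3,fy=3)
o=np.zeros((435,780,3),np.uint8);o[:390,:420]=A;o[:,420:]=B
cv2.imwrite("pics/a4.png",o[:,:,::-1])
E
```

```text
8.7833 [ 0.45837907 -0.2667076   0.10163459] [ 1.79923740e+02 -1.33158892e-01  2.90616787e+01] [ -8.5  -7.2 -17.9  -0.  -79.2 127.5]
(array([-2.7,  0.5, 97.6]), array([ 0.0013, -0.0023,  0.0028]))
[[170.3000030517578, 270.5], [174.6999969482422, 212.6999969482422], [202.8000030517578, 214.8000030517578], [198.3000030517578, 272.6000061035156]] expected [[199.0, 274.1], [170.5, 270.6], [174.2, 213.4], [203.2, 216.9]]
```

View pics/a4.png

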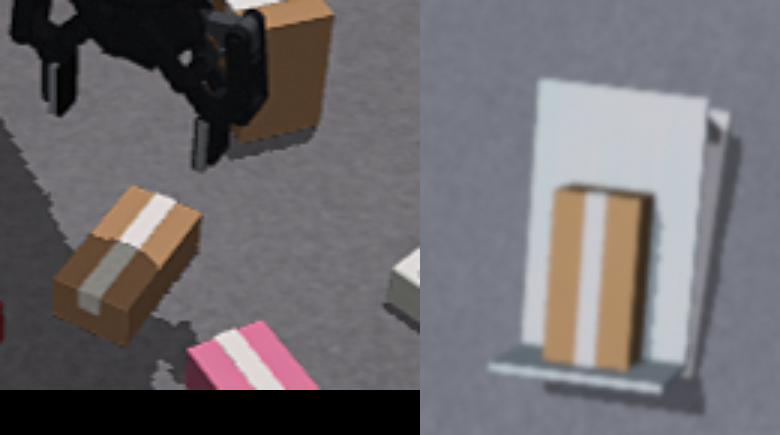

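The large carton matches the expected seated outline to about 1 px. The jaws are over the brown small carton, so I go down and grip.

Emit:
arm_command:
  deltas: "-2.7 0.5 40 0.001 -0.002 0.003; -2.7 0.5 75 0.001 -0.002 0.003; -2.7 0.5 96 0.001 -0.002 0.003; -2.7 0.5 96 0.001 -0.002 0.003; -2.7 0.5 96 0.001 -0.002 0.003; -2.7 0.5 96 0.001 -0.002 0.003"

```text
time_s: 9.28
tool_pos: [0.4574, -0.2698, 0.0077]
ee_rot: [179.8, -0.1, 28.9]
wrist_force: [0.8, 0.3, 0.8]
opening: 0.0855
```

Emit:
arm_command:
  deltas: "0 0 0 0 0 0; 0 0 0 0 0 0; 0 0 0 0 0 0; 0 0 0 0 0 0; 0 0 0 0 0 0; 0 0 0 0 0 0; 0 0 0 0 0 0; 0 0 0 0 0 0"
  jaw: 255
  squeeze: 35

```text
time_s: 9.95
tool_pos: [0.4566, -0.2703, 0.0067]
ee_rot: [179.9, -0.1, 28.7]
wrist_force: [-0.2, 2.5, 5.9]
opening: 0.0493
```

Emit:
arm_command:
  deltas: "0 0 -20 0 0 0; 0 0 -60 0 0 0; 0 0 -100 0 0 0; 0 0 -140 0 0 0; 0 0 -180 0 0 0; 0 0 -180 0 0 0; 0 0 -180 0 0 0; 0 0 -180 0 0 0"

```text
time_s: 10.62
tool_pos: [0.4554, -0.2696, 0.184]
ee_rot: [-179.9, 0.0, 28.7]
wrist_force: [-0.2, 0.1, -3.5]
opening: 0.0495
```

```bash
python3 - <<'E'
from g import *
from cell import ctrl
s=ctrl.get_state();print(s["time_s"],s["tool_pos"],s["ee_rot"],s["opening"],s["wrist_force"])
print(delta(s,rp(.075,0,.130),RT))
E
```

```text
10.6167 [ 0.45539112 -0.26961771  0.18395993] [-1.79883410e+02  4.33482157e-02  2.87226935e+01] 0.04949686575169784 [-0.16706729  0.14102553 -3.45116695]
(array([ 220.9, -414.5,    4.7]), array([-0.0856,  0.2541,  0.637 ]))
```

Emit:
arm_command:
  deltas: "221 -414 5 -0.086 0.254 0.637; 221 -414 5 -0.086 0.254 0.637; 221 -414 5 -0.086 0.254 0.637; 221 -414 5 -0.086 0.254 0.637; 221 -414 5 -0.086 0.254 0.637; 221 -414 5 -0.086 0.254 0.637; 221 -414 5 -0.086 0.254 0.637; 221 -414 5 -0.086 0.254 0.637"

```text
time_s: 11.28
tool_pos: [0.4521, 0.0061, 0.1805]
ee_rot: [179.9, -15.0, -8.2]
wrist_force: [1.4, 0.2, -0.6]
opening: 0.0492
```

```bash
python3 - <<'E'
from g import *
from cell import ctrl
ctrl.snapshot("top");ctrl.snapshot("top")
s=ctrl.get_state();print(s["time_s"],s["tool_pos"],s["ee_rot"],s["opening"],s["joint_velocities"].round(1))
print(delta(s,rp(.072,0,.100),RT))
E
```

```text
11.3833 [0.45218108 0.0113405  0.17974283] [179.85048707 -14.91131843  -7.38008846] 0.049137860872331685 [-7.4  1.2  1.8 -0.9 -1.1  8.2]
(array([ -28.5, -186.9,   22.5]), array([-0.0002,  0.0015,  0.0105]))
```

Emit:
arm_command:
  deltas: "-28 -187 22 0 0.001 0.005; -28 -187 22 0 0.001 0.005; -28 -187 22 0 0.001 0.005; -28 -187 22 0 0.001 0.005; -28 -187 22 0 0.001 0.005; -28 -187 22 0 0.001 0.005; -28 -187 22 0 0.001 0.005; -28 -187 22 0 0.001 0.005"

```text
time_s: 12.05
tool_pos: [0.4579, 0.1929, 0.1524]
ee_rot: [179.8, -15.0, -8.2]
wrist_force: [0.1, -1.2, -0.6]
opening: 0.0499
```

```bash
python3 - <<'E'
from g import *
from cell import ctrl
ctrl.snapshot("top");ctrl.snapshot("top")
s=ctrl.get_state();print(s["time_s"],ramp(s),s["opening"],s["joint_velocities"].round(1))
print(delta(s,rp(.060,-.0003,.055),RT))
E
```

```text
12.15 (array([ 77.2,  -6.2, 102. ]), array([-0.13,  0.1 ,  0.31]), array([-0.7, -0.4, -1.9])) 0.049263622484416604 [-0.1 -0.5  0.3  0.2  0.1 -0.3]
(array([-17.3,  -5.9,  46.9]), array([ 0.0023, -0.0018, -0.0055]))
```

Emit:
arm_command:
  deltas: "-12 -6 10 0.002 -0.002 -0.005; -17 -6 25 0.002 -0.002 -0.005; -17 -6 40 0.002 -0.002 -0.005; -17 -6 47 0.002 -0.002 -0.005; -17 -6 47 0.002 -0.002 -0.005; -17 -6 47 0.002 -0.002 -0.005"

```text
time_s: 12.65
tool_pos: [0.4554, 0.1996, 0.1046]
ee_rot: [-180.0, -15.0, -8.0]
wrist_force: [-0.4, 0.0, -1.6]
opening: 0.0495
```

```bash
python3 - <<'E'
from g import *
from cell import ctrl
ctrl.snapshot("top");sd=ctrl.snapshot("side")
s=ctrl.get_state();print(s["time_s"],ramp(s),s["opening"])
cv2.imwrite("pics/a5.png",cv2.resize(sd["frame"][120:250,180:320],None,fx=4,fy=4)[:,:,::-1])
E
```

```text
12.75 (array([61.1,  1. , 56.5]), array([0.09, 0.09, 0.02]), array([ 0.1, -0.3, -0.7])) 0.049431728860236376
```

View pics/a5.png

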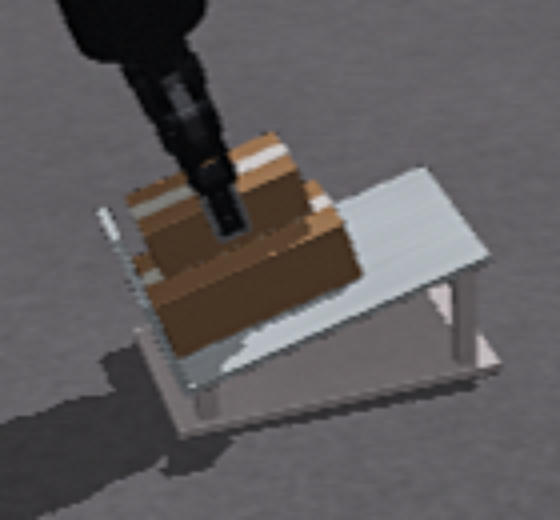

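The small carton is just above the large one and parallel to it. I bring it to the backstop with a few mm of clearance, then lower it.

Emit:
arm_command:
  deltas: "-5 1.2 4 0 0 0; -9 1.2 5 0 0 0; -9 1.2 6 0 0 0; -9 1.2 6 0 0 0; -9 1.2 6 0 0 0"

```text
time_s: 13.17
tool_pos: [0.4478, 0.2003, 0.0961]
ee_rot: [-180.0, -15.0, -7.9]
wrist_force: [0.2, 0.6, 0.1]
opening: 0.0491
```

```bash
python3 - <<'E'
from g import *
from cell import ctrl
s=ctrl.get_state();print(s["time_s"],ramp(s),s["opening"])
E
```

```text
13.1667 (array([51.2, -0.2, 49.5]), array([ 0.04,  0.03, -0.06]), array([0.2, 0.7, 0.1])) 0.049116177433757756
```

Emit:
arm_command:
  deltas: "-1 0 0 0 0 0; -2 0 0 0 0 0; -2 0 0 0 0 0; -2 0 0 0 0 0"

```text
time_s: 13.5
tool_pos: [0.446, 0.2004, 0.0957]
ee_rot: [-180.0, -15.0, -8.0]
wrist_force: [0.3, -0.4, -0.3]
opening: 0.0492
```

```bash
python3 - <<'E'
from g import *
from cell import ctrl
s=ctrl.get_state();print(s["time_s"],ramp(s),s["opening"])
E
```

```text
13.5 (array([49.4, -0.2, 49.6]), array([ 0.04,  0.04, -0.03]), array([ 0.2, -0.3, -0.4])) 0.04916484962165124
```

Emit:
arm_command:
  deltas: "-1 0 0 0 0 0; -1 0 0 0 0 0; -1 0 0 0 0 0"

```text
time_s: 13.75
tool_pos: [0.4458, 0.2005, 0.0959]
ee_rot: [-180.0, -15.1, -8.0]
wrist_force: [6.8, -0.9, -2.5]
opening: 0.0495
```

Emit:
arm_command:
  deltas: "-1 0 0 0 0 0; -1 0 0 0 0 0; -1 0 0 0 0 0"

```text
time_s: 14.0
tool_pos: [0.4456, 0.2005, 0.0962]
ee_rot: [-179.9, -15.2, -8.0]
wrist_force: [11.7, -2.8, -3.0]
opening: 0.0492
```

```bash
python3 - <<'E'
from g import *
from cell import ctrl
s=ctrl.get_state();print(s["time_s"],ramp(s),s["opening"])
E
```

```text
14.0 (array([49.1, -0.3, 50.2]), array([ 0.06,  0.25, -0.01]), array([10.8, -1.2, -6. ])) 0.0491950216582456
```

Contact, about 11 N. I ease off 1.5 mm of the commanded push and lower.

Emit:
arm_command:
  deltas: "1.5 0 1 0 0 0; 1.5 0 2 0 0 0; 1.5 0 3 0 0 0; 1.5 0 3 0 0 0"

```text
time_s: 14.33
tool_pos: [0.4466, 0.2005, 0.0929]
ee_rot: [-180.0, -15.1, -8.0]
wrist_force: [4.0, -0.9, 0.1]
opening: 0.0493
```

```bash
python3 - <<'E'
from g import *
from cell import ctrl
s=ctrl.get_state();print(s["time_s"],ramp(s),s["opening"])
E
```

```text
14.3333 (array([49.3, -0.1, 46.8]), array([ 0.06,  0.08, -0.03]), array([ 3.9, -0.3, -1. ])) 0.04930787653110003
```

Emit:
arm_command:
  deltas: "0 0 1 0 0 0; 0 0 1 0 0 0; 0 0 1 0 0 0"

```text
time_s: 14.58
tool_pos: [0.4468, 0.2005, 0.0924]
ee_rot: [-179.9, -15.1, -8.0]
wrist_force: [2.2, -1.3, 4.9]
opening: 0.0491
```

```bash
python3 - <<'E'
from g import *
from cell import ctrl
s=ctrl.get_state();print(s["time_s"],ramp(s),s["opening"])
E
```

```text
14.5833 (array([49.3, -0. , 46.2]), array([ 0.06,  0.08, -0.03]), array([ 3.5, -1. ,  4.1])) 0.04911851217060722
```

It is resting on the large carton. I release and retreat.

Emit:
arm_command:
  deltas: "0 0 0 0 0 0; 0 0 0 0 0 0; 0 0 0 0 0 0; 0 0 0 0 0 0; 0 0 0 0 0 0; 0 0 0 0 0 0; 0 0 0 0 0 0; 0 0 0 0 0 0"
  jaw: 0

```text
time_s: 15.25
tool_pos: [0.4464, 0.2003, 0.0914]
ee_rot: [-180.0, -15.0, -8.0]
wrist_force: [0.1, 0.2, 0.2]
opening: 0.0852
```

Emit:
arm_command:
  deltas: "0 0 -15 0 0 0; 0 0 -40 0 0 0; 0 0 -80 0 0 0; 0 0 -100 0 0 0; 0 0 -100 0 0 0; 0 0 -100 0 0 0"

```text
time_s: 15.75
tool_pos: [0.4209, 0.2045, 0.1894]
ee_rot: [-179.8, -15.1, -8.0]
wrist_force: [-0.6, 0.3, -0.6]
opening: 0.0856
```

```bash
python3 - <<'E'
from g import *
from cell import ctrl
s=ctrl.get_state();print(s["time_s"],ramp(s),s["tool_pos"],s["opening"])
print(delta(s,[.42,-.15,.25],RT))
E
```

```text
15.75 (array([ 49. ,   0.4, 146.7]), array([ 0.19,  0.07, -0.03]), array([-0.8,  0.3, -0.4])) [0.4208531  0.20454343 0.18938083] 0.0855529451940092
(array([ 62.4, 351.1, -47.1]), array([-0.0034, -0.0011,  0.0005]))
```

Emit:
arm_command:
  deltas: "62 351 -47 0 0 0; 62 351 -47 0 0 0; 62 351 -47 0 0 0; 62 351 -47 0 0 0; 62 351 -47 0 0 0; 62 351 -47 0 0 0; 62 351 -47 0 0 0; 62 351 -47 0 0 0"

```text
time_s: 16.42
tool_pos: [0.4187, -0.1265, 0.2442]
ee_rot: [-180.0, -15.0, -7.9]
wrist_force: [1.4, 0.7, 0.2]
opening: 0.0853
```

Emit:
arm_command:
  deltas: "0 80 0 0 0 0; 0 80 0 0 0 0; 0 80 0 0 0 0; 0 80 0 0 0 0; 0 80 0 0 0 0"

```text
time_s: 16.83
tool_pos: [0.4081, -0.2041, 0.2435]
ee_rot: [-180.0, -14.9, -8.1]
wrist_force: [0.1, 0.7, 1.0]
opening: 0.0855
```

```bash
python3 - <<'E'
from g import *
from cell import ctrl
t=ctrl.snapshot("top");sd=ctrl.snapshot("side")
s=ctrl.get_state();print(s["time_s"],s["tool_pos"])
for n,L,W,z in(("large",.12,.06,.04),("small",.095,.05,.072)):
  for v,c in(("top",t),("side",sd)):
    P=[rp(x+.001,y,z) for x,y in((0,-W/2),(0,W/2),(L,W/2),(L,-W/2))]
    print(n,v,proj(c,P).round(1).tolist())
A=cv2.resize(sd["frame"][140:250,190:320],None,fx=3,fy=3);B=cv2.resize(t["frame"][160:290,150:240],None,fx=4.5,fy=4.5)
o=np.zeros((585,800,3),np.uint8);o[:330,:390]=A;o[:,395:]=B
cv2.imwrite("pics/a6.png",o[:,:,::-1])
E
```

```text
16.9333 [ 0.40875681 -0.20264252  0.24414305]
large top [[199.0, 273.7], [170.5, 270.1], [174.2, 212.9], [203.2, 216.4]]
large side [[217.3, 196.0], [211.4, 183.8], [257.6, 163.5], [265.1, 174.9]]
small top [[192.0, 277.1], [167.5, 274.1], [170.4, 227.6], [195.3, 230.6]]
small side [[211.6, 183.9], [206.8, 173.8], [244.2, 157.5], [250.2, 166.9]]
```

View pics/a6.png

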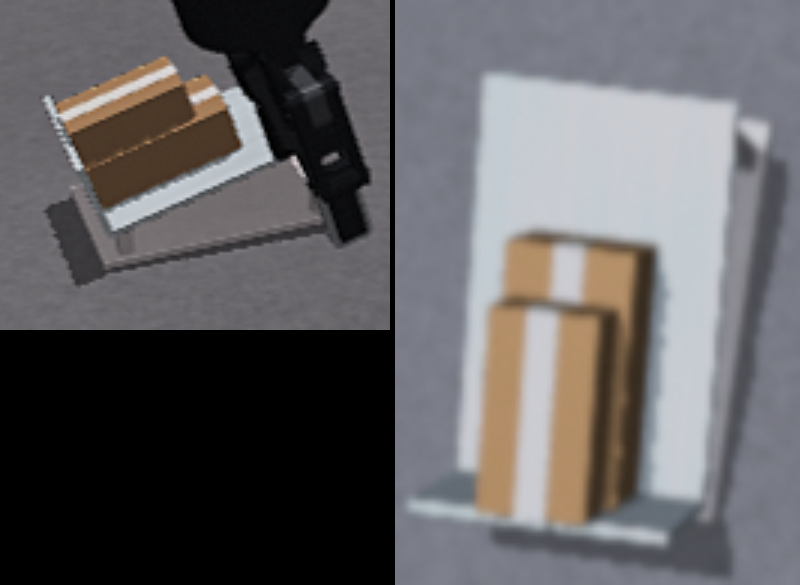

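Both cartons lie lengthwise, square and against the backstop. The small carton's lid corners in the top view, (171,227), (196,229), (168,274) and (193,276), match the expected ones to about 1 px (roughly 1–2 mm). I'm handing it in.

```bash
python3 -c "
from cell import ctrl
print(ctrl.get_state()['time_s'],ctrl.job_done())"
```

```text
the job is handed in; nothing more can be done
16.9333 None
```

The ramp is loaded. The large carton lies lengthwise on the slope against the backstop, and the small brown carton lies flat on top of it, also against the backstop. I let go of both and handed the job in at 16.9 s.

- **Backstop contact:** Each carton was pushed to the backstop until I felt contact, about 5 N for the large one and about 11 N for the small one. I then lowered each until it rested and released it.
- **Position:** In the last top view, both lids matched the expected centred, seated outlines to about 1 px (1–2 mm). I took this to be within the camera calibration. The side view showed both flat and up against the backstop.
- **Clear of the robot:** The gripper was open and away from everything. The highest wrist force I read was about 17 N, pressing the large carton down.
- **Not checked at the end:** I did not take a final close look at the tall carton or the pink and red look-alikes. The arm stayed well clear of the tall carton and reached for neither look-alike.

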